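# Empty the potato bin of a slanted organiser into the roasting tin

## Task

Take the bin with the three small potatoes out of the slanted bamboo organiser by its grip, pulling it straight out along its snug slot so that the organiser stays where it is, and only then tip it over, low above the roasting tin, so that all the potatoes go into the tin without a hard drop. Then gently stand the empty bin upright on the middle of the rubber draining mat and let go of it. Leave the onion bin in its slot and the other kitchen things alone.

Things in the scene. Friction and masses are not known exactly. Their poses are not given: they have to be found in the camera images.
- organiser: Loose bamboo rack, 1.6 kg, 140 x 224 mm. Origin: middle of its underside, z up, front to -x. Two bins side by side in slots at y = -54 and 54 mm; the potatoes may be in either. The slots lean 20 degrees to the front: straight out is (-sin 20, 0, cos 20) in this frame. Slots are 82 mm deep with 1.5 mm play each side; a pull in another direction binds and drags the rack. Top edges up to 130 mm high.
- bin: The potato bin: white plastic, open top, 100 mm wide (y), 90 mm long (x) at the foot, 126 at the rim, 100 high, walls 3.5, about 0.2 kg. Origin: middle of its underside; z square to its base, front to -x. It starts leaning 20 degrees forward in its slot. The back wall is square to the base; the front wall leans out 20 degrees: potatoes roll out over it when tipped forward past about 85 degrees.
- bin_grip (a point): Middle of the bamboo grip block on the bin's back rim: 36 mm wide (y, the way to pinch it), 24 mm thick (x), from 96 to 148 mm above the bin's underside. This point is 125 mm up (bin z) and 45 mm back (+x) from the bin's origin; axes as the bin's. The sides are flat, so a hand may pinch it at any angle in the bin's x-z plane: a hand that leans back at the start can tip the bin farther.
- potato_1: One of the three small potatoes in the bin: lumpy, about 43 mm, 45 g. Origin: its middle.
- potato_2: One of the three small potatoes in the bin: lumpy, about 43 mm, 45 g. Origin: its middle.
- potato_3: One of the three small potatoes in the bin: lumpy, about 43 mm, 45 g. Origin: its middle.
- tin: Dark steel roasting tin, loose, 0.9 kg, 180 mm (x) by 250 mm (y) outside, 48 mm high, walls 4 mm, floor 4 mm thick; small wire handles at both y ends, 58 mm high, out to 148 mm from its middle. Origin: middle of its underside; z up.
- mat: Rubber draining mat, fixed, 112 mm (x) by 150 mm (y), 4 mm thick, on the robot's side of the tin. Origin: middle of its underside, z up.
- onion_bin: Bystander: like the potato bin, with two onions in it; in the organiser's other slot. Origin: middle of its underside.
- scraper: Bystander: steel scraper with black handle, 210 mm long, lying behind. Origin: near its middle, underside.
- spatula: Bystander: grey silicone spatula with wooden handle, 270 mm long, lying at the left side. Origin: near its middle, underside.
- jar: Bystander: empty glass jar with bamboo lid, 94 mm across, 126 mm high, standing behind. Origin: middle of its underside.
- spoon_rest: Bystander: white ceramic spoon rest, 175 mm long, 18 mm high, on the robot's side of the organiser. Origin: middle of its bowl, underside.
- pot_brush: Bystander: red plastic pot brush, 190 mm long, 40 mm high, lying nearest the robot. Origin: near its middle, underside.
- range_knob: Bystander: black plastic range knob, 48 mm across, 28 mm high, between organiser and tin. Origin: middle of its underside.
Mind the look-alikes: they are no part of the job. Leave any green look-alike of the bin alone. What is shaped like the potato_2 but blue is not meant.

How it is judged:
By the outcome, as a careful person would: the job done as asked, in the order asked, and still so for the second after the job is handed in, with the robot touching nothing.
It also fails if it takes over 59 s, if anything falls off the work surface, if the arm or the gripper's body presses on something with over 40 N, if the wrist force passes 120 N, or if a joint passes its speed limit or range.

## Robot

A 6-joint arm with a two-finger parallel gripper is mounted at the origin on the work surface. World frame = base frame: x ahead of the robot, y to its left, z up, the work surface at z = 0. Lengths are in mm, angles in rad, forces in N, time in s.
With the tool pointing down it reaches from about 300 to 775 mm from the base axis. Payload 14.6 kg.
Tool frame: the origin (TCP) lies where the fingers leave the gripper's body, on its centre line; the fingertips stand 97 mm ahead of it and the grasp point (between the pads) lies ahead of it (grip_depth is the z of the grasp point in the tool frame, in mm); z points along the fingers, y is the line along which they close (so a half turn about z gives the same grasp; the last joint's range is limited). The gripper opens to 94 mm and grips with 3 to 60 N. Pads are 16 mm wide; open, the fingers measure 119 mm over their backs; the gripper's body (75 mm by 177 mm) begins 78 mm behind the grasp point.
Start: joints at [-1.306, 0.3, 1.521, -0, 1.321, -0.067], TCP at [179.153, -519.994, 302.646] pointing down, gripper open.
Joint ranges: [-3.03, 3.03], [-0.79, 2.21], [0.23, 2.52], [-1.04, 4.18], [0, 3.07], [-2.55, 2.55]. Speed limits (rad/s): [2.22, 2.22, 2.57, 3.14, 3.14, 3.14].

## Interface

Orientations are given as [roll, pitch, yaw] about the fixed x, y, z axes, in that order (R = Rz(yaw) Ry(pitch) Rx(roll)).
In Python, from cell import read_state, camera, sign_off, regions_of, spot_point, grip_depth gives the robot as it stands. The module is installed in compiled form; this text tells all that it offers.
- The arm moves only by the tool send_rows, never from a script. Its argument "series" is a list of rows, each a list of 3 entries, a list of its own where there are three numbers: the shift along the world's x, y, z in mm, then the turn about the world's z in degrees, then the closure, from -1 (fully open) to 1 (shut), so that 0 is half open. A call has 1 to 12 rows; each row shifts and turns the commanded pose from where the row before left it; what a row does not reach is not made up. A row lasts 1/10 s, in which the tool goes at most 50 mm and 8.59 degrees, less where a joint would pass 70% of its speed; a pose out of reach is approached as far as the arm can. A call is refused whole if a number of a shift passes 50 or a number of a turn 8.59, either way. A call with a gripper value outside its range is refused whole. The fingers move at their own pace and stop on an object; "squeeze" is the grip in N (left out, the last holds). Time passes only in rows, so rows that do not move let the fingers close. It gives the time, the measured TCP pose, the force, the opening and the grip force at its end, in the units of the state.
- read_state(): the state, without advancing time (a new reading comes with each control period).
- camera(name): name is "scene" or "top" or "wrist"; returns a dict with "color" (420x560x3 uint8, blue, green, red), "fx", "fy", "cx", "cy" (pixels), "camera_from_world" (4x4, takes a point from world to camera coordinates). Camera axes: x right, y down, z forward; pixel columns grow to the right and rows downward; lengths in mm; the calibration is good to about 2 mm. The wrist camera is an equidistant fisheye: a pixel r from the principal point sees the ray r / f radians off the axis. A picture is of the moment at which its call begins. There is no depth.
- sign_off(): hands the job in; it is judged then, once.
Trained networks look in a picture, given as the dict that the camera call returned (one of the last four; its "shot" number tells which), for a name from the list of things; names that differ only in an ending like _2 or _b are one class to them, and where a whole thing is asked for, a point or a joint stands for the part that bears it (a point fixed in the world has none). Each returns a list of dicts, best first, with "confidence" (0 to 1); they miss things now and then, are a little off and sometimes report something else, mostly with a low value. They report only what shows in the picture. A call takes as long as a camera call. They do not tell look-alikes from the thing itself.
- regions_of(thing, picture): "mask" (420x560 bool, what is visible of it).
- spot_point(thing, picture): "point" ([x, y, z] in mm, in the coordinates of the camera as it stood for that picture, good to about 4 mm: a listed point, or the origin of a listed thing).
The state is a dict: "clock": time; "joints": joint angles; "qd": joint speeds; "effort": joint torques, N m; "eef_pos": TCP position; "eef_rot": TCP orientation; "wrist_force": force on the tool from outside, world axes, zero at the start; "moment": the same for the moment, N m; "finger_gap": finger opening in mm; "finger_force": force on a finger pad.
Only numpy, scipy, OpenCV 4.12 (cv2) and the standard library are available. Lean on these libraries where they do the work, as an engineer would, in place of code of your own. Each camera call takes 0.05 s, during which the arm holds its last target. There are 200 camera calls.

## Working session

There is one attempt and no reset: what is moved stays moved. The work goes in short steps, Python scripts to look and compute and a tool call to move; the robot and the scene stay as the last step left them, time stands still between calls to the robot, and variables do not carry over. Pictures are saved under pics/ and viewed, at most 13 in all, crops included, and the job is handed in when it is done.

Besides the shell and the picture viewer there is one more tool, called after "Call:" as name(argument=value, ...), one argument or row to a line, values as JSON. send_rows: Moves the arm, as the interface text tells. Its arguments: {"type":"object","properties":{"series":{"type":"array"},"squeeze":{"type":"number"}},"required":["series"]}

```bash
mkdir -p pics
cat > h.py <<'E'
import numpy as np, cv2
from cell import *
def world(p,pic):
    T=np.linalg.inv(np.array(pic["camera_from_world"])); return T[:3,:3]@np.array(p)+T[:3,3]
E
python3 - <<'E'
from h import *
s=read_state(); print({k:np.round(v,3).tolist() for k,v in s.items()}, grip_depth)
P=[]
for n in ("scene","top"):
    p=camera(n); P.append(p["color"])
    cv2.imwrite(f"pics/{n}0.png",p["color"])
    print(n,p["fx"],np.round(p["camera_from_world"],3).tolist())
    for t in "organiser bin bin_grip potato_1 tin mat onion_bin range_knob spoon_rest pot_brush jar scraper spatula".split():
        for r in spot_point(t,p)[:4]: 
            if r["confidence"]>.2: print(t,round(r["confidence"],2),np.round(world(r["point"],p)).tolist())
E
```

```text
{'clock': 0.0, 'joints': [-1.306, 0.3, 1.522, -0.0, 1.321, -0.067], 'qd': [-0.001, 0.002, -0.001, -0.0, 0.001, 0.001], 'effort': [-0.0, -53.18, -35.274, 0.071, 0.024, -0.0], 'eef_pos': [179.101, -519.862, 302.086], 'eef_rot': [-3.14, -0.0, 0.332], 'wrist_force': [-0.204, -0.486, 0.026], 'moment': [0.035, 0.041, -0.013], 'finger_force': 0.0, 'finger_gap': 94.163} 78.39999999999999
scene 388.1480469448002 [[-0.72, 0.694, -0.001, 363.081], [0.407, 0.42, -0.811, -158.342], [-0.563, -0.584, -0.585, 1416.337], [0.0, 0.0, 0.0, 1.0]]
organiser 0.58 [621.0, 200.0, 4.0]
bin 0.74 [325.0, 271.0, 54.0]
bin_grip 0.96 [627.0, 145.0, 169.0]
bin_grip 0.79 [241.0, 379.0, 49.0]
potato_1 0.83 [778.0, 159.0, 20.0]
potato_1 0.67 [769.0, 250.0, 21.0]
tin 0.94 [592.0, -211.0, -2.0]
mat 0.7 [421.0, -207.0, 3.0]
onion_bin 0.65 [424.0, -210.0, -1.0]
spoon_rest 0.64 [448.0, 174.0, 0.0]
pot_brush 0.79 [385.0, -17.0, -2.0]
jar 0.95 [776.0, 29.0, 2.0]
scraper 0.91 [774.0, -195.0, 1.0]
spatula 0.59 [518.0, 436.0, -4.0]
top 385.2604216200208 [[-0.006, -1.0, 0.016, 68.472], [-0.981, 0.003, -0.192, 565.116], [0.192, -0.017, -0.981, 875.884], [0.0, 0.0, 0.0, 1.0]]
organiser 0.91 [615.0, 200.0, -3.0]
organiser 0.29 [627.0, 150.0, 163.0]
bin 0.92 [322.0, 270.0, 51.0]
bin 0.74 [630.0, 149.0, 62.0]
bin 0.61 [625.0, 145.0, 34.0]
bin_grip 0.71 [239.0, 373.0, 52.0]
bin_grip 0.59 [625.0, 149.0, 164.0]
bin_grip 0.45 [618.0, 201.0, 1.0]
potato_1 0.77 [780.0, 157.0, 21.0]
potato_1 0.62 [625.0, 147.0, 61.0]
potato_1 0.61 [593.0, 165.0, 45.0]
potato_1 0.58 [599.0, 118.0, 44.0]
tin 0.65 [587.0, -214.0, -0.0]
mat 0.71 [420.0, -208.0, -6.0]
onion_bin 0.9 [601.0, 253.0, 30.0]
range_knob 0.68 [591.0, -7.0, 1.0]
spoon_rest 0.62 [450.0, 172.0, 1.0]
pot_brush 0.64 [380.0, -12.0, 2.0]
jar 0.76 [768.0, 33.0, 2.0]
jar 0.35 [626.0, 149.0, 61.0]
scraper 0.81 [767.0, -191.0, -1.0]
scraper 0.42 [618.0, 200.0, -2.0]
spatula 0.75 [515.0, 447.0, -4.0]
```

View pics/scene0.png

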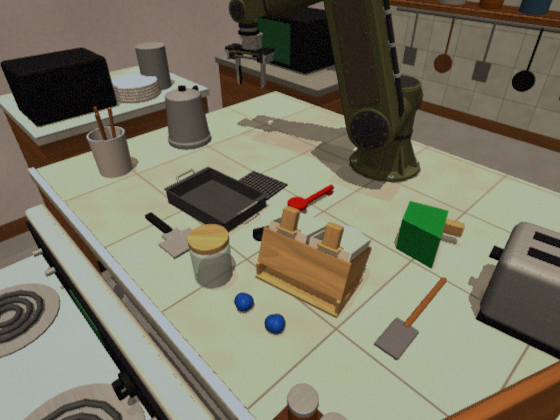

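View pics/top0.png

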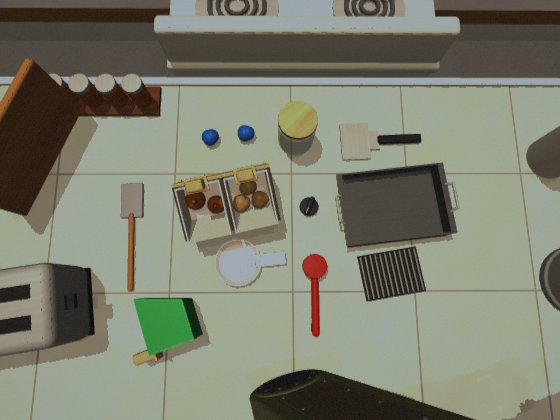

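The scene shows a vertical tool over the far left, and the organiser, tin and mat in the middle. In the top view the potato bin sits in the right slot (grip at pixel ~(244,175)), with the onions to its left (grip at ~(194,186)). The organiser is yawed about +12°. The tin is at ~(397,205) and the mat at ~(391,273), both yawed 5–8°. The green bin and blue potatoes are decoys.

Call:
send_rows(
  series=[
    [[25,37,2],-0.5,-1],
    [[25,37,2],-0.5,-1],
    [[25,37,2],-0.5,-1],
    [[25,37,2],-0.5,-1],
    [[25,37,2],-0.5,-1],
    [[25,37,2],-0.5,-1],
    [[25,37,2],-0.5,-1],
    [[25,37,2],-0.5,-1],
    [[25,37,2],-0.5,-1],
    [[25,37,2],-0.5,-1],
    [[25,37,2],-0.5,-1],
    [[25,37,2],-0.5,-1],
  ],
  squeeze=60,
)

```text
clock: 2.6
eef_pos: [479.9, -74.2, 326.9]
eef_rot: [3.141, -0.0, 0.227]
wrist_force: [0.9, -0.6, 0.7]
finger_gap: 94.1
finger_force: 0.0
```

Call:
send_rows(
  series=[
    [[25,37,0],-0.5,-1],
    [[25,37,0],0,-1],
    [[25,37,0],0,-1],
    [[25,37,0],0,-1],
    [[25,37,0],0,-1],
    [[22,37,0],0,-1],
    [[0,0,0],0,-1],
    [[0,0,0],0,-1],
  ],
)

```text
clock: 3.4
eef_pos: [626.2, 146.5, 325.9]
eef_rot: [3.142, 0.001, 0.22]
wrist_force: [0.1, -0.5, 0.3]
finger_gap: 94.0
finger_force: 0.0
```

Run:
```python
from h import *
s=read_state(); print({k:np.round(s[k],3).tolist() for k in ("clock","joints","eef_pos","eef_rot","wrist_force")})
for n in ("wrist","wrist","top"):
    p=camera(n)
    cv2.imwrite(f"pics/{n}1.png",p["color"])
    for t in "organiser bin_grip tin mat".split():
        for r in spot_point(t,p)[:3]: 
            if r["confidence"]>.2: print(n,t,round(r["confidence"],2),np.round(world(r["point"],p)).tolist())
    for t in ("tin","mat","organiser"):
        r=regions_of(t,p)
        if n=="top" and r:
            T=np.linalg.inv(p["camera_from_world"]); v,u=np.nonzero(r[0]["mask"])
            z={"tin":48,"mat":4,"organiser":100}[t]
            d=np.c_[(u-p["cx"])/p["fx"],(v-p["cy"])/p["fy"],np.ones(len(u))]@T[:3,:3].T
            q=T[:3,3]+d*((z-T[2,3])/d[:,2])[:,None]
            print(t,cv2.minAreaRect(q[:,:2].astype(np.float32)))
```

```text
{'clock': 3.4, 'joints': [0.173, 0.499, 1.193, -0.0, 1.451, 1.524], 'eef_pos': [626.16, 146.548, 325.885], 'eef_rot': [3.142, 0.001, 0.22], 'wrist_force': [0.103, -0.466, 0.291]}
wrist organiser 0.57 [617.0, 202.0, 2.0]
wrist organiser 0.36 [772.0, -191.0, -4.0]
wrist bin_grip 0.61 [629.0, 146.0, 167.0]
wrist tin 0.61 [589.0, -213.0, 0.0]
wrist organiser 0.82 [615.0, 203.0, -1.0]
wrist bin_grip 0.77 [631.0, 144.0, 165.0]
wrist tin 0.74 [591.0, -214.0, -3.0]
top organiser 0.65 [516.0, 446.0, -3.0]
top bin_grip 0.7 [417.0, -208.0, -5.0]
top bin_grip 0.69 [239.0, 374.0, 53.0]
top tin 0.77 [587.0, -217.0, -1.0]
top mat 0.66 [421.0, -207.0, -0.0]
tin ((584.8403930664062, -217.99510192871094), (186.0213623046875, 298.6974792480469), 7.14237117767334)
mat ((417.89678955078125, -205.50498962402344), (113.2743148803711, 152.51803588867188), 9.265114784240723)
organiser ((611.9978637695312, 309.7181091308594), (20.186851501464844, 43.199867248535156), 61.12922286987305)
```

View pics/wrist1.png

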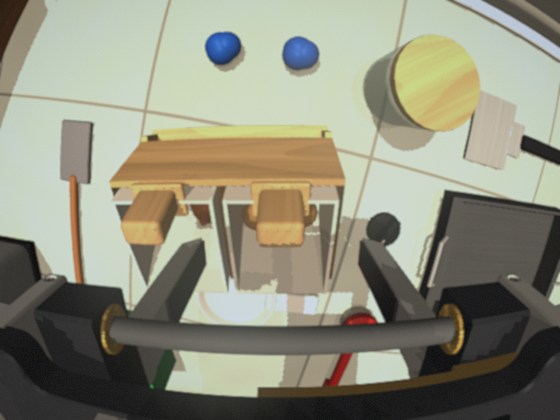

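The grip block is at pixel ~(280,217), midway between the fingers (205–360). The rack edges run level, so the yaw matches.

Call:
send_rows(
  series=[
    [[1,0,-20],0,-1],
    [[1,0,-20],0,-1],
    [[1,0,-20],0,-1],
    [[0,0,-20],0,-1],
    [[0,0,0],0,1],
    [[0,0,0],0,1],
    [[0,0,0],0,1],
    [[0,0,0],0,1],
    [[0,0,0],0,1],
    [[0,0,0],0,1],
  ],
  squeeze=60,
)

```text
clock: 5.6
eef_pos: [629.2, 146.0, 247.1]
eef_rot: [3.142, -0.001, 0.218]
wrist_force: [0.7, -0.9, -0.8]
finger_gap: 49.6
finger_force: 0.0
```

Run:
```python
from h import *
s=read_state(); print({k:np.round(s[k],3).tolist() for k in ("clock","eef_pos","eef_rot","wrist_force","moment","finger_gap","finger_force")})
p=camera("wrist"); cv2.imwrite("pics/w2.png",p["color"])
y=12.7*np.pi/180;print(np.array([-np.sin(.349)*np.cos(y),-np.sin(.349)*np.sin(y),np.cos(.349)])*100)
```

```text
{'clock': 5.6, 'eef_pos': [629.211, 146.012, 247.056], 'eef_rot': [3.142, -0.001, 0.218], 'wrist_force': [0.679, -0.895, -0.763], 'moment': [0.014, -0.008, -0.037], 'finger_gap': 49.578, 'finger_force': 0.0}
[-33.35920986  -7.51782263  93.97151409]
```

Call:
send_rows(
  series=[
    [[0,0,0],0,1],
    [[0,0,0],0,1],
    [[0,0,0],0,1],
    [[0,0,0],0,1],
  ],
  squeeze=60,
)

```text
clock: 6.05
eef_pos: [629.2, 146.1, 246.7]
eef_rot: [-3.141, -0.0, 0.218]
wrist_force: [-0.6, 0.6, 0.8]
finger_gap: 35.5
finger_force: 60.0
```

Call:
send_rows(
  series=[
    [[-2.67,-0.6,7.52],0,1],
    [[-2.67,-0.6,7.52],0,1],
    [[-2.67,-0.6,7.52],0,1],
    [[-2.67,-0.6,7.52],0,1],
  ],
  squeeze=60,
)

```text
clock: 6.45
eef_pos: [618.2, 143.5, 277.6]
eef_rot: [3.142, -0.0, 0.218]
wrist_force: [0.7, 0.1, -4.2]
finger_gap: 35.6
finger_force: 60.0
```

Call:
send_rows(
  series=[
    [[-2.67,-0.6,7.52],0,1],
    [[-2.67,-0.6,7.52],0,1],
    [[-2.67,-0.6,7.52],0,1],
    [[-2.67,-0.6,7.52],0,1],
    [[-2.67,-0.6,7.52],0,1],
    [[-2.67,-0.6,7.52],0,1],
    [[-2.67,-0.6,7.52],0,1],
    [[-2.67,-0.6,7.52],0,1],
    [[-2.67,-0.6,7.52],0,1],
    [[-2.67,-0.6,7.52],0,1],
    [[-2.67,-0.6,7.52],0,1],
  ],
)

```text
clock: 7.55
eef_pos: [588.9, 136.9, 360.1]
eef_rot: [-3.142, -0.0, 0.218]
wrist_force: [-0.2, 0.1, -5.1]
finger_gap: 35.6
finger_force: 60.0
```

Run:
```python
from h import *
s=read_state(); print({k:np.round(s[k],3).tolist() for k in ("clock","eef_pos","eef_rot","wrist_force","moment","finger_gap","finger_force")})
p=camera("scene"); cv2.imwrite("pics/s2.png",cv2.resize(p["color"][130:350,150:450],None,fx=2,fy=2))
```

```text
{'clock': 7.55, 'eef_pos': [588.857, 136.949, 360.091], 'eef_rot': [-3.142, -0.0, 0.218], 'wrist_force': [-0.177, 0.055, -5.09], 'moment': [0.068, -0.003, -0.012], 'finger_gap': 35.564, 'finger_force': 59.971}
```

View pics/s2.png

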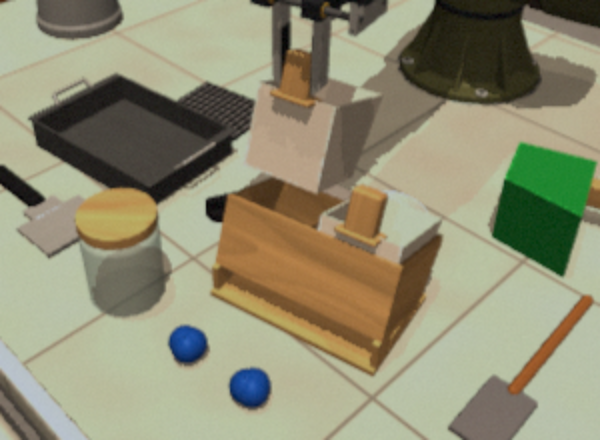

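The bin is out and clear, still leaning about 20°, and the rack hasn't moved. The send_rows interface turns only about z, so I'll tip the bin by letting the grip block pivot between the pads while the bin's edge is braced on the tin floor. First I carry it over the tin with its front facing -y.

Call:
send_rows(
  series=[
    [[0,-10,10],2,1],
    [[-0.5,-24,10],7,1],
    [[-0.5,-30,0],8,1],
    [[-0.5,-30,0],8,1],
    [[-0.5,-30,0],8,1],
    [[-0.5,-30,0],8,1],
    [[-0.5,-30,0],8,1],
    [[-0.5,-30,0],8,1],
    [[-0.5,-30,0],8,1],
    [[-0.5,-24,0],8,1],
    [[-0.5,-15,0],7,1],
    [[-0.5,-5,0],3.5,1],
  ],
)

```text
clock: 8.8
eef_pos: [583.4, -152.6, 379.3]
eef_rot: [-3.141, -0.0, 1.679]
wrist_force: [0.8, -0.1, -3.9]
finger_gap: 35.7
finger_force: 60.0
```

Call:
send_rows(
  series=[
    [[0,0,-20],0,1],
    [[0,0,-40],0,1],
    [[0,0,-40],0,1],
    [[0,0,-20],0,1],
    [[0,0,0],0,1],
  ],
)

```text
clock: 9.3
eef_pos: [582.8, -150.7, 256.4]
eef_rot: [-3.136, -0.002, 1.676]
wrist_force: [-0.5, -0.0, -2.7]
finger_gap: 35.6
finger_force: 60.0
```

Run:
```python
from h import *
s=read_state(); print({k:np.round(s[k],3).tolist() for k in ("clock","joints","eef_pos","eef_rot","wrist_force","moment","finger_gap","finger_force")})
p=camera("scene"); a=cv2.resize(p["color"][100:260,120:340],None,fx=1.8,fy=1.8)
q=camera("top"); b=cv2.resize(q["color"][120:280,310:490],None,fx=1.8,fy=1.8)
cv2.imwrite("pics/s3.png",np.hstack([a,b]))
for t in ("tin","bin_grip","bin"):
  for c in (p,q):
    for r in spot_point(t,c)[:2]: print(t,round(r["confidence"],2),np.round(world(r["point"],c)).tolist())
```

```text
{'clock': 9.3, 'joints': [-0.314, 0.456, 1.417, 0.0, 1.274, -0.419], 'eef_pos': [582.795, -150.736, 256.407], 'eef_rot': [-3.136, -0.002, 1.676], 'wrist_force': [-0.492, -0.01, -2.693], 'moment': [0.062, -0.098, -0.009], 'finger_gap': 35.633, 'finger_force': 59.971}
tin 0.67 [774.0, -191.0, -2.0]
tin 0.63 [591.0, -208.0, -3.0]
bin_grip 0.88 [242.0, 377.0, 51.0]
bin_grip 0.76 [580.0, -154.0, 177.0]
bin_grip 0.78 [584.0, -151.0, 175.0]
bin_grip 0.77 [237.0, 372.0, 50.0]
bin 0.94 [323.0, 271.0, 54.0]
bin 0.58 [577.0, -148.0, 42.0]
bin 0.96 [577.0, -154.0, 46.0]
bin 0.82 [319.0, 272.0, 52.0]
```

View pics/s3.png

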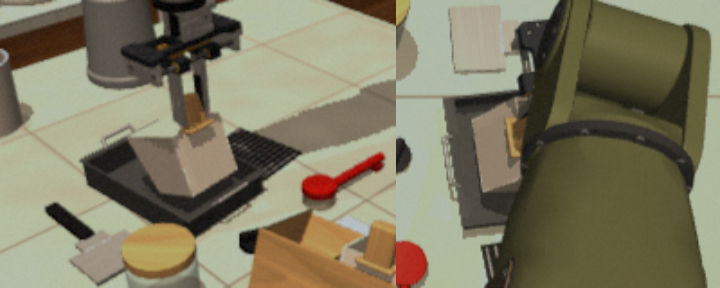

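The bin hangs over the tin at a 20° lean, with its front toward -y and its foot about 23 mm above the tin floor. I'll lower it and loosen the grip.

Call:
send_rows(
  series=[
    [[0,0,-8],0,1],
    [[0,0,-8],0,1],
    [[0,0,0],0,1],
  ],
  squeeze=60,
)

```text
clock: 10.0
eef_pos: [583.2, -150.9, 241.7]
eef_rot: [-3.139, -0.001, 1.676]
wrist_force: [0.5, 1.1, -3.7]
finger_gap: 35.8
finger_force: 60.0
```

Call:
send_rows(
  series=[
    [[0,0,0],0,1],
    [[0,0,0],0,1],
    [[0,0,0],0,1],
  ],
  squeeze=10,
)

```text
clock: 10.3
eef_pos: [583.7, -151.0, 243.7]
eef_rot: [3.141, 0.0, 1.676]
wrist_force: [0.3, 0.0, -4.0]
finger_gap: 35.9
finger_force: 10.0
```

```bash
cat >> h.py <<'E'
def snap(name):
    s=read_state(); print({k:np.round(s[k],3).tolist() for k in ("clock","eef_pos","eef_rot","wrist_force","moment","finger_gap","finger_force")})
    p=camera("scene"); a=cv2.resize(p["color"][100:260,120:340],None,fx=1.8,fy=1.8)
    q=camera("wrist"); b=cv2.resize(q["color"],(384,288))
    cv2.imwrite(f"pics/{name}.png",np.hstack([a,b]))
    for c in (p,q):
        g=[(r["confidence"],world(r["point"],c)) for t in ("bin","bin_grip") for r in spot_point(t,c)]
        pt=[(r["confidence"],world(r["point"],c)) for r in spot_point("potato_1",c)]
        print([(round(k,2),np.round(w).tolist()) for k,w in g if w[1]<0],"pot",[(round(k,2),np.round(w).tolist()) for k,w in pt if w[1]<0])
    return p,q
E
python3 -c "
from h import *
snap('s4')"
```

```text
{'clock': 10.3, 'eef_pos': [583.687, -150.997, 243.704], 'eef_rot': [3.141, 0.0, 1.676], 'wrist_force': [0.278, 0.006, -3.953], 'moment': [0.006, -0.052, -0.001], 'finger_gap': 35.88, 'finger_force': 10.0}
[(0.75, [586.0, -149.0, 27.0]), (0.79, [585.0, -152.0, 161.0])] pot [(0.49, [583.0, -154.0, 161.0])]
[(0.76, [581.0, -152.0, 29.0]), (0.55, [586.0, -154.0, 163.0])] pot [(0.55, [383.0, -14.0, 1.0])]
```

Call:
send_rows(
  series=[
    [[0,0,-5],0,1],
    [[0,0,-5],0,1],
    [[0.9,-8.3,1],0,1],
    [[0.9,-8.3,1],0,1],
    [[0.9,-8.3,1],0,1],
    [[0.9,-8.3,1],0,1],
    [[0.9,-8.3,0.5],0,1],
    [[0.9,-8.3,0],0,1],
    [[0,0,0],0,1],
  ],
  squeeze=10,
)

```text
clock: 11.6
eef_pos: [589.0, -201.9, 237.8]
eef_rot: [-3.141, 0.0, 1.675]
wrist_force: [0.1, -0.5, -4.2]
finger_gap: 35.9
finger_force: 10.0
```

```bash
python3 -c "
from h import *
snap('s5')"
```

```text
{'clock': 11.6, 'eef_pos': [588.953, -201.94, 237.807], 'eef_rot': [-3.141, 0.0, 1.675], 'wrist_force': [0.115, -0.471, -4.174], 'moment': [-0.013, -0.023, 0.014], 'finger_gap': 35.882, 'finger_force': 10.0}
[(0.97, [583.0, -190.0, 24.0]), (0.61, [590.0, -204.0, 158.0])] pot [(0.52, [592.0, -210.0, -3.0])]
[(0.62, [584.0, -193.0, 20.0]), (0.7, [592.0, -202.0, 155.0])] pot []
```

View pics/s5.png

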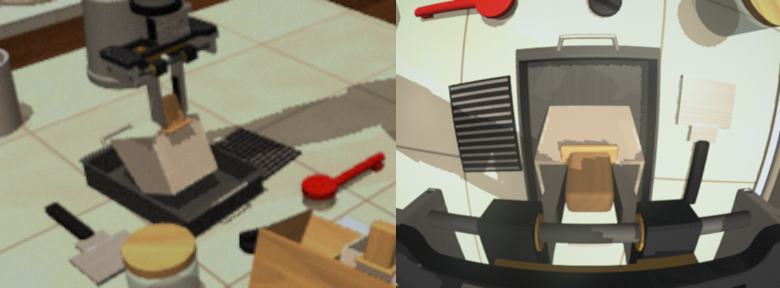

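The bin has pivoted about 5° (to θ≈25°), with its front foot edge touching the tin floor in mid tin. The friction in the grip still holds it, so I'll reduce the squeeze to let gravity help, and then push.

Call:
send_rows(
  series=[
    [[0,0,4],0,1],
    [[0,0,0],0,1],
    [[0,0,0],0,1],
    [[0,0,0],0,1],
  ],
  squeeze=6,
)

```text
clock: 12.4
eef_pos: [589.0, -200.8, 241.9]
eef_rot: [-3.142, -0.0, 1.676]
wrist_force: [0.3, -0.5, -3.8]
finger_gap: 35.9
finger_force: 6.0
```

```bash
python3 -c "
from h import *
snap('s6')"
```

```text
{'clock': 12.4, 'eef_pos': [588.983, -200.76, 241.934], 'eef_rot': [-3.142, -0.0, 1.676], 'wrist_force': [0.314, -0.471, -3.777], 'moment': [-0.005, -0.14, 0.036], 'finger_gap': 35.938, 'finger_force': 6.0}
[(0.84, [587.0, -191.0, 28.0]), (0.77, [587.0, -201.0, 160.0])] pot []
[(0.97, [586.0, -194.0, 27.0]), (0.7, [592.0, -203.0, 162.0])] pot []
```

Call:
send_rows(
  series=[
    [[0,0,0],0,1],
    [[0,0,0],0,1],
    [[0,0,0],0,1],
    [[0,0,0],0,1],
  ],
  squeeze=3.5,
)

```text
clock: 13.2
eef_pos: [589.0, -200.8, 241.9]
eef_rot: [-3.142, -0.0, 1.676]
wrist_force: [-0.9, -0.5, -4.0]
finger_gap: 35.4
finger_force: 3.5
```

```bash
python3 -c "
from h import *
snap('s7')"
```

```text
{'clock': 13.2, 'eef_pos': [589.009, -200.779, 241.934], 'eef_rot': [-3.142, -0.0, 1.676], 'wrist_force': [-0.883, -0.516, -4.044], 'moment': [0.022, -0.096, 0.04], 'finger_gap': 35.422, 'finger_force': 3.5}
[(0.59, [585.0, -182.0, 26.0]), (0.68, [586.0, -201.0, 160.0])] pot []
[(0.92, [585.0, -186.0, 26.0]), (0.66, [382.0, -13.0, 2.0]), (0.61, [592.0, -203.0, 160.0])] pot [(0.64, [383.0, -13.0, 2.0])]
```

Call:
send_rows(
  series=[
    [[0,0,-3],0,1],
    [[0,0,-3],0,1],
    [[0.6,-6,0],0,1],
    [[0.6,-6,0],0,1],
    [[0.6,-6,0],0,1],
    [[0.6,-6,0],0,1],
    [[0.6,-6,0],0,1],
    [[0.6,-6,-1],0,1],
    [[0.6,-6,-1],0,1],
    [[0,0,0],0,1],
  ],
  squeeze=3.5,
)

```text
clock: 14.6
eef_pos: [593.3, -243.7, 233.9]
eef_rot: [3.141, 0.0, 1.675]
wrist_force: [1.4, -1.1, 3.3]
finger_gap: 35.7
finger_force: 3.5
```

```bash
python3 -c "
from h import *
snap('s8')"
```

```text
{'clock': 14.6, 'eef_pos': [593.281, -243.678, 233.943], 'eef_rot': [3.141, 0.0, 1.675], 'wrist_force': [1.431, -1.139, 3.336], 'moment': [-0.094, -0.434, -0.01], 'finger_gap': 35.706, 'finger_force': 3.5}
[(0.75, [588.0, -188.0, 35.0]), (0.65, [593.0, -240.0, 154.0])] pot []
[(0.93, [590.0, -191.0, 28.0]), (0.62, [772.0, -195.0, 1.0]), (0.24, [595.0, -244.0, 157.0]), (0.96, [594.0, -241.0, 157.0])] pot []
```

It has pivoted to θ≈43°, past the balance point. I'll grip firmly, lift, shift back 50 mm for room, set it down, loosen, and keep tipping.

Call:
send_rows(
  series=[
    [[0,0,0],0,1],
    [[0,0,0],0,1],
    [[0,0,8],0,1],
    [[-1,10,4],0,1],
    [[-1.5,15,0],0,1],
    [[-1.5,15,0],0,1],
    [[-1,10,-4],0,1],
    [[0,0,-8],0,1],
    [[0,0,0],0,1],
  ],
  squeeze=60,
)

```text
clock: 15.9
eef_pos: [588.4, -192.3, 233.8]
eef_rot: [3.141, -0.0, 1.676]
wrist_force: [0.4, 1.1, -0.3]
finger_gap: 35.7
finger_force: 60.0
```

Call:
send_rows(
  series=[
    [[0,0,0],0,1],
    [[0.7,-7,-1],0,1],
    [[0.7,-7,-1.5],0,1],
    [[0.7,-7,-2],0,1],
    [[0.7,-7,-2.2],0,1],
    [[0.7,-7,-2.5],0,1],
    [[0.7,-7,-3],0,1],
    [[0.7,-7,-3],0,1],
    [[0,0,0],0,1],
  ],
  squeeze=4,
)

```text
clock: 16.8
eef_pos: [593.0, -242.8, 218.2]
eef_rot: [-3.141, 0.0, 1.675]
wrist_force: [0.7, -1.1, 1.5]
finger_gap: 35.8
finger_force: 4.0
```

```bash
python3 -c "
from h import *
snap('s9')"
```

```text
{'clock': 16.8, 'eef_pos': [592.97, -242.796, 218.182], 'eef_rot': [-3.141, 0.0, 1.675], 'wrist_force': [0.663, -1.113, 1.544], 'moment': [-0.269, -0.37, -0.027], 'finger_gap': 35.79, 'finger_force': 4.003}
[(0.7, [592.0, -237.0, 146.0])] pot []
[(0.84, [582.0, -152.0, 40.0]), (0.72, [594.0, -240.0, 144.0])] pot []
```

View pics/s9.png

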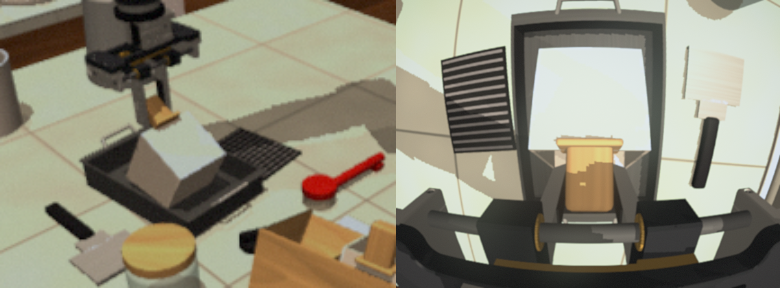

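θ≈60° now: the bin's white back wall faces up behind the hand. To go past 90° without relying on floor friction, I'll lever the front wall over the tin's far (+x) long rim, which has no handle. That means a firm grip, lift, turn −90°, and set down on that rim.

Call:
send_rows(
  series=[
    [[0,0,0],0,1],
    [[0,0,0],0,1],
    [[0,0,10],0,1],
    [[0,0,20],0,1],
    [[0,0,20],0,1],
    [[0,0,12],0,1],
  ],
  squeeze=60,
)

```text
clock: 17.8
eef_pos: [593.2, -241.8, 282.7]
eef_rot: [3.14, 0.001, 1.676]
wrist_force: [-0.0, 0.8, -3.0]
finger_gap: 35.8
finger_force: 60.0
```

Call:
send_rows(
  series=[
    [[2,2,0],-4,1],
    [[4,3,0],-8,1],
    [[4,3,0],-8,1],
    [[4,3,0],-8,1],
    [[4,3,0],-8,1],
    [[4,3,0],-8,1],
    [[4,3,0],-8,1],
    [[4,4,0],-8,1],
    [[4,4,0],-8.5,1],
    [[4,4,0],-8.5,1],
    [[4,3,0],-8.5,1],
    [[4,2,0],-8.5,1],
  ],
)

```text
clock: 19.0
eef_pos: [639.1, -204.4, 280.5]
eef_rot: [-3.141, 0.001, 0.029]
wrist_force: [-0.4, 0.1, -2.6]
finger_gap: 35.5
finger_force: 60.0
```

```bash
python3 -c "
from h import *
p,q=snap('s10')
for c in (p,q): print([(round(r['confidence'],2),np.round(world(r['point'],c)).tolist()) for r in spot_point('tin',c)])"
```

```text
{'clock': 19.0, 'eef_pos': [639.091, -204.448, 280.472], 'eef_rot': [-3.141, 0.001, 0.029], 'wrist_force': [-0.413, 0.069, -2.621], 'moment': [0.02, 0.177, -0.0], 'finger_gap': 35.47, 'finger_force': 59.981}
[(0.85, [728.0, -199.0, 102.0]), (0.88, [642.0, -205.0, 210.0])] pot []
[(0.58, [725.0, -198.0, 100.0]), (0.76, [644.0, -208.0, 206.0])] pot []
[(0.82, [592.0, -211.0, -3.0])]
[]
```

View pics/s10.png

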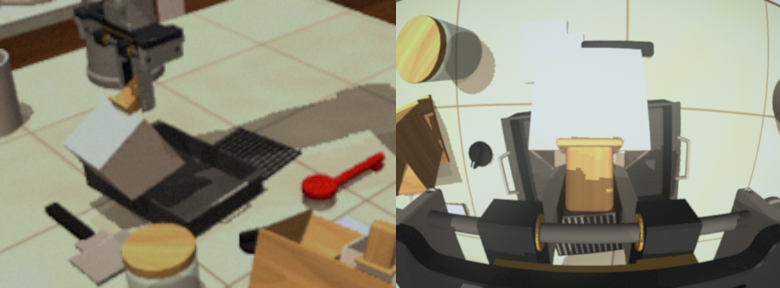

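The bin is over the far rim, front facing the robot, at θ≈60°, and the front wall's foot end overhangs the rim by ~25 mm. I'll lower it onto the rim, loosen the grip and lever it.

Call:
send_rows(
  series=[
    [[0,0,-10],0,1],
    [[0,0,-9],0,1],
    [[0,0,0],0,1],
  ],
  squeeze=60,
)

```text
clock: 19.8
eef_pos: [638.7, -204.7, 259.5]
eef_rot: [-3.14, 0.003, 0.035]
wrist_force: [1.3, -0.6, -3.1]
finger_gap: 35.6
finger_force: 60.0
```

Call:
send_rows(
  series=[
    [[0,0,-1],0,1],
    [[-7.7,0,-4],0,1],
    [[-7.7,0,-4],0,1],
    [[-7.7,0,-3],0,1],
    [[-7,0,-4.2],0,1],
    [[-7,0,-4.2],0,1],
    [[-7,0,-4.2],0,1],
    [[0,0,0],0,1],
  ],
  squeeze=8,
)

```text
clock: 20.6
eef_pos: [594.1, -205.1, 236.9]
eef_rot: [3.141, 0.001, 0.034]
wrist_force: [-2.5, -2.1, 3.9]
finger_gap: 36.1
finger_force: 8.0
```

```bash
python3 -c "
from h import *
p,q=snap('s11')
for c in (p,q): print([(round(r['confidence'],2),np.round(world(r['point'],c)).tolist()) for r in spot_point('tin',c)])"
```

```text
{'clock': 20.6, 'eef_pos': [594.082, -205.136, 236.89], 'eef_rot': [3.141, 0.001, 0.034], 'wrist_force': [-2.524, -2.141, 3.871], 'moment': [-0.345, 0.415, -0.068], 'finger_gap': 36.097, 'finger_force': 7.988}
[(0.69, [711.0, -198.0, 93.0]), (0.64, [597.0, -207.0, 164.0])] pot []
[(0.63, [709.0, -201.0, 91.0]), (0.89, [600.0, -205.0, 167.0])] pot []
[(0.91, [590.0, -211.0, -4.0])]
[(0.33, [447.0, 175.0, -0.0])]
```

θ≈78° and the tin hasn't moved. Continuing to about 100°.

Call:
send_rows(
  series=[
    [[-6.5,0,-5],0,1],
    [[-6.5,0,-5.5],0,1],
    [[-6.5,0,-6],0,1],
    [[-6,0,-6.5],0,1],
    [[-5.5,0,-6.5],0,1],
    [[-5,0,-6.5],0,1],
    [[0,0,0],0,1],
    [[0,0,0],0,1],
  ],
  squeeze=8,
)

```text
clock: 21.9
eef_pos: [559.0, -204.6, 200.9]
eef_rot: [-3.141, 0.001, 0.035]
wrist_force: [-2.1, -1.4, 0.5]
finger_gap: 36.1
finger_force: 7.9
```

```bash
python3 -c "
from h import *
p,q=snap('s12')
for c in (p,q): print([(round(r['confidence'],2),np.round(world(r['point'],c)).tolist()) for r in spot_point('tin',c)])"
```

```text
{'clock': 21.9, 'eef_pos': [558.952, -204.625, 200.934], 'eef_rot': [-3.141, 0.001, 0.035], 'wrist_force': [-2.149, -1.42, 0.46], 'moment': [-0.052, 0.421, -0.019], 'finger_gap': 36.128, 'finger_force': 7.93}
[(0.88, [690.0, -200.0, 110.0]), (0.9, [561.0, -209.0, 130.0])] pot [(0.5, [580.0, -188.0, 25.0]), (0.46, [529.0, -205.0, 21.0])]
[(0.94, [687.0, -203.0, 103.0]), (0.8, [561.0, -207.0, 133.0])] pot [(0.84, [527.0, -275.0, 24.0])]
[(0.69, [593.0, -209.0, -2.0])]
[]
```

View pics/s12.png

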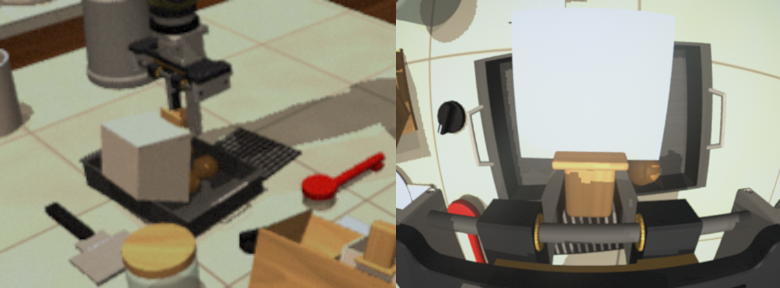

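θ≈98°: two potatoes show in the tin beside the mouth (scene crop ~(205,165) and (195,182)), and one shows in the wrist view (~(645,172)). I'll grip firmly, raise a little and move back to count them.

Call:
send_rows(
  series=[
    [[0,0,0],0,1],
    [[0,0,0],0,1],
    [[2,0,6],0,1],
    [[5,0,8],0,1],
    [[5,0,6],0,1],
    [[5,0,0],0,1],
    [[0,0,0],0,1],
  ],
  squeeze=60,
)

```text
clock: 23.1
eef_pos: [576.6, -204.7, 221.2]
eef_rot: [3.141, -0.0, 0.035]
wrist_force: [-0.0, -0.5, -2.5]
finger_gap: 35.5
finger_force: 59.8
```

```bash
python3 -c "
from h import *
p,q=snap('s13')
cv2.imwrite('pics/s13b.png',np.hstack([cv2.resize(p['color'][120:240,150:300],None,fx=2.6,fy=2.6),cv2.resize(q['color'][200:320,300:460],None,fx=2.3,fy=2.6)]))"
```

```text
{'clock': 23.1, 'eef_pos': [576.594, -204.696, 221.185], 'eef_rot': [3.141, -0.0, 0.035], 'wrist_force': [-0.013, -0.454, -2.514], 'moment': [0.023, 0.175, -0.017], 'finger_gap': 35.515, 'finger_force': 59.809}
[(0.78, [704.0, -197.0, 128.0]), (0.71, [771.0, -192.0, -1.0]), (0.68, [574.0, -205.0, 152.0])] pot [(0.55, [530.0, -281.0, 20.0]), (0.53, [531.0, -201.0, 22.0]), (0.47, [582.0, -181.0, 22.0])]
[(0.57, [707.0, -199.0, 124.0]), (0.6, [576.0, -209.0, 151.0])] pot [(0.6, [528.0, -275.0, 22.0])]
```

View pics/s13b.png

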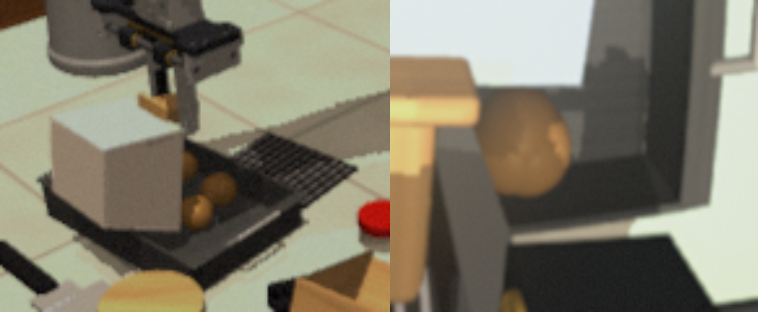

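All three potatoes are in the tin and the bin is empty. Now I lift, carry the bin to the mat with its front toward −y, and let it swing back under a light grip.

Call:
send_rows(
  series=[
    [[2,0,10],0,1],
    [[0,0,20],0,1],
    [[0,0,20],0,1],
    [[0,0,20],0,1],
  ],
  squeeze=60,
)

```text
clock: 23.9
eef_pos: [578.1, -204.8, 292.8]
eef_rot: [3.141, -0.001, 0.035]
wrist_force: [0.2, 0.5, -1.9]
finger_gap: 35.9
finger_force: 59.8
```

Call:
send_rows(
  series=[
    [[-8,-3,0],6,1],
    [[-13,-4,0],8.3,1],
    [[-13,-4,0],8.3,1],
    [[-13,-4,0],8.3,1],
    [[-13,-4,0],8.3,1],
    [[-13,-4,0],8.3,1],
    [[-13,-4,0],8.3,1],
    [[-13,-4,0],8.3,1],
    [[-13,-4,0],8.3,1],
    [[-13,-4,0],8.3,1],
    [[-13,-4,0],8.3,1],
    [[-13,-3,0],8.3,1],
  ],
)

```text
clock: 25.1
eef_pos: [426.6, -251.1, 292.1]
eef_rot: [3.141, 0.001, 1.739]
wrist_force: [-0.1, 0.8, -2.1]
finger_gap: 35.8
finger_force: 59.8
```

Call:
send_rows(
  series=[
    [[0,0,-10],0,1],
    [[0,0,-20],0,1],
    [[0,0,-8],0,1],
    [[0,0,0],0,1],
    [[0,0,0],0,1],
  ],
)

```text
clock: 25.6
eef_pos: [427.4, -250.8, 253.6]
eef_rot: [3.141, 0.0, 1.732]
wrist_force: [0.7, 0.1, -1.2]
finger_gap: 35.8
finger_force: 59.8
```

Call:
send_rows(
  series=[
    [[0,0,0],0,1],
    [[0,0,0],0,1],
    [[0,0,0],0,1],
    [[0,0,0],0,1],
  ],
  squeeze=4.5,
)

```text
clock: 26.0
eef_pos: [427.1, -250.9, 253.4]
eef_rot: [3.141, 0.0, 1.733]
wrist_force: [-0.8, 0.6, -0.8]
finger_gap: 36.4
finger_force: 4.5
```

```bash
python3 -c "
from h import *
snap('s14')"
```

```text
{'clock': 26.0, 'eef_pos': [427.07, -250.865, 253.397], 'eef_rot': [3.141, 0.0, 1.733], 'wrist_force': [-0.796, 0.583, -0.805], 'moment': [0.031, -0.096, 0.072], 'finger_gap': 36.357, 'finger_force': 4.5}
[(0.77, [429.0, -271.0, 41.0]), (0.38, [775.0, -194.0, 3.0]), (0.34, [381.0, -16.0, -2.0]), (0.72, [428.0, -253.0, 176.0])] pot [(0.72, [529.0, -202.0, 19.0]), (0.66, [580.0, -181.0, 24.0]), (0.56, [532.0, -281.0, 18.0])]
[(0.81, [429.0, -273.0, 39.0]), (0.59, [427.0, -256.0, 177.0])] pot [(0.83, [527.0, -273.0, 22.0]), (0.68, [579.0, -181.0, 22.0]), (0.62, [530.0, -198.0, 22.0]), (0.18, [429.0, -252.0, 177.0])]
```

The bin swung back to θ≈12°. I'll grip it, shift it over the mat and check from close by.

Call:
send_rows(
  series=[
    [[0,0,0],0,1],
    [[-2,10,0],0,1],
    [[-2,15,0],0,1],
    [[-2,15,0],0,1],
    [[-2,15,0],0,1],
    [[-2,9,0],0,1],
    [[0,0,-10],0,1],
    [[0,0,0],0,1],
  ],
  squeeze=30,
)

```text
clock: 27.2
eef_pos: [416.7, -186.5, 241.9]
eef_rot: [-3.14, -0.001, 1.734]
wrist_force: [-0.3, 0.1, -2.3]
finger_gap: 36.2
finger_force: 30.0
```

```bash
python3 -c "
from h import *
snap('s15')"
```

```text
{'clock': 27.2, 'eef_pos': [416.697, -186.493, 241.89], 'eef_rot': [-3.14, -0.001, 1.734], 'wrist_force': [-0.271, 0.051, -2.308], 'moment': [0.005, -0.032, -0.015], 'finger_gap': 36.168, 'finger_force': 30.0}
[(0.87, [419.0, -202.0, 30.0]), (0.68, [416.0, -188.0, 164.0])] pot [(0.68, [528.0, -279.0, 17.0]), (0.68, [532.0, -204.0, 18.0]), (0.55, [582.0, -180.0, 26.0]), (0.16, [381.0, -16.0, -1.0])]
[(0.59, [419.0, -208.0, 29.0]), (0.15, [527.0, -275.0, 22.0]), (0.6, [416.0, -191.0, 165.0])] pot [(0.89, [531.0, -200.0, 25.0]), (0.79, [577.0, -182.0, 25.0]), (0.71, [527.0, -277.0, 21.0])]
```

View pics/s15.png

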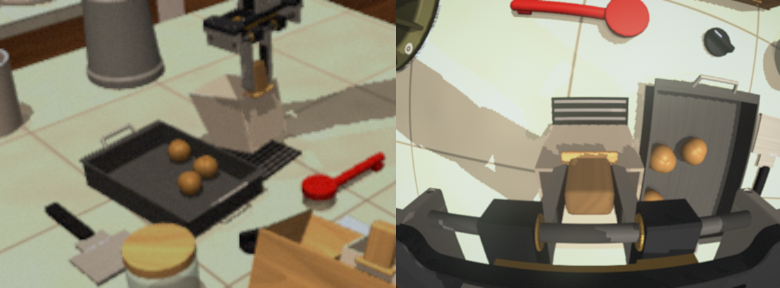

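The three potatoes lie in the tin. The empty bin is over the mat, tilted about 13°, and aligned with it. Now I lower it and rotate it flat about its front foot edge.

Call:
send_rows(
  series=[
    [[0,-1,-5],0,1],
    [[0,-1,-5],0,1],
    [[0,0,-4],0,1],
    [[0,0,-2],0,1],
  ],
  squeeze=30,
)

```text
clock: 28.0
eef_pos: [416.8, -188.7, 226.5]
eef_rot: [-3.141, -0.001, 1.733]
wrist_force: [-1.1, 0.0, -2.0]
finger_gap: 35.9
finger_force: 30.0
```

Call:
send_rows(
  series=[
    [[0,0,0],0,1],
    [[-0.7,4.6,-2],0,1],
    [[-0.7,4.6,-2.4],0,1],
    [[-0.7,4.6,-2.8],0,1],
    [[-0.7,4.6,-2.8],0,1],
    [[-0.7,4.6,-3],0,1],
    [[-0.7,4.6,-3],0,1],
    [[0,0,0],0,1],
  ],
  squeeze=6,
)

```text
clock: 28.8
eef_pos: [412.7, -160.6, 210.7]
eef_rot: [-3.141, -0.0, 1.734]
wrist_force: [-0.7, -0.8, -2.2]
finger_gap: 35.9
finger_force: 6.0
```

```bash
python3 -c "
from h import *
p,q=snap('s16')
for c in (p,q): print([(round(r['confidence'],2),np.round(world(r['point'],c)).tolist()) for r in spot_point('mat',c)])"
```

```text
{'clock': 28.8, 'eef_pos': [412.669, -160.607, 210.747], 'eef_rot': [-3.141, -0.0, 1.734], 'wrist_force': [-0.666, -0.752, -2.164], 'moment': [-0.004, -0.081, -0.007], 'finger_gap': 35.903, 'finger_force': 6.0}
[(0.77, [415.0, -165.0, 135.0]), (0.24, [777.0, -193.0, -0.0])] pot [(0.63, [530.0, -279.0, 21.0]), (0.54, [577.0, -181.0, 26.0]), (0.44, [530.0, -204.0, 20.0])]
[(0.78, [418.0, -202.0, 5.0]), (0.81, [415.0, -165.0, 135.0])] pot [(0.91, [579.0, -185.0, 21.0]), (0.82, [533.0, -199.0, 21.0])]
[(0.71, [424.0, -211.0, -3.0])]
[]
```

Call:
send_rows(
  series=[
    [[1,-4,0],0,1],
    [[0,0,-1.5],0,1],
    [[0,0.5,-1.5],0,1],
    [[0,0.5,-1.5],0,1],
    [[0,0,0],0,1],
  ],
  squeeze=5,
)

```text
clock: 29.8
eef_pos: [413.9, -164.1, 206.7]
eef_rot: [3.141, -0.0, 1.733]
wrist_force: [-0.2, 1.1, 1.6]
finger_gap: 36.0
finger_force: 5.0
```

```bash
python3 -c "
from h import *
p,q=snap('s17')"
```

```text
{'clock': 29.8, 'eef_pos': [413.857, -164.133, 206.682], 'eef_rot': [3.141, -0.0, 1.733], 'wrist_force': [-0.228, 1.08, 1.576], 'moment': [0.332, -0.08, 0.011], 'finger_gap': 35.993, 'finger_force': 5.0}
[(0.91, [419.0, -199.0, 5.0]), (0.66, [413.0, -166.0, 133.0])] pot [(0.71, [529.0, -204.0, 18.0]), (0.61, [529.0, -278.0, 16.0]), (0.48, [581.0, -181.0, 27.0]), (0.33, [774.0, -193.0, -3.0])]
[(0.77, [418.0, -202.0, 2.0]), (0.56, [412.0, -165.0, 131.0]), (0.33, [591.0, -214.0, -1.0])] pot [(0.94, [530.0, -200.0, 23.0]), (0.61, [580.0, -181.0, 24.0]), (0.53, [379.0, -11.0, 2.0])]
```

View pics/s17.png

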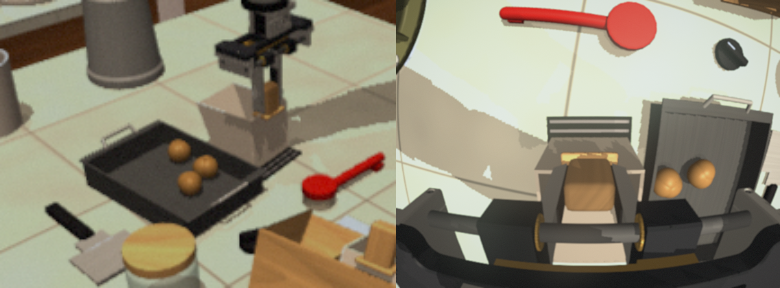

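The bin stands on the mat within a degree or two, front toward −y, and the mat shows behind it. Releasing.

Call:
send_rows(
  series=[
    [[0,0,-0.5],0,1],
    [[0,0,0],0,0],
    [[0,0,0],0,-0.3],
    [[0,0,0],0,-0.3],
    [[0,0,0],0,-0.3],
    [[0,0,0],0,-0.3],
    [[0,0,0],0,-0.3],
  ],
)

```text
clock: 30.9
eef_pos: [413.8, -164.2, 206.1]
eef_rot: [3.142, 0.0, 1.733]
wrist_force: [0.2, 0.9, -1.0]
finger_gap: 61.1
finger_force: 0.0
```

Call:
send_rows(
  series=[
    [[0,0,10],0,-0.3],
    [[0,0,20],0,-0.3],
    [[0,0,30],0,-0.3],
    [[0,0,40],0,-0.3],
    [[0,40,20],0,-0.3],
    [[0,45,0],0,-0.3],
    [[0,45,0],0,-0.3],
    [[0,0,0],0,-0.3],
  ],
)

```text
clock: 31.7
eef_pos: [413.5, -30.5, 327.2]
eef_rot: [3.14, -0.0, 1.738]
wrist_force: [0.1, -0.4, 0.0]
finger_gap: 61.1
finger_force: 0.0
```

```bash
python3 -c "
from h import *
p,q=snap('s18')
t=camera('top')
for n in ('bin','mat','tin','organiser','onion_bin','potato_1'): print(n,[(round(r['confidence'],2),np.round(world(r['point'],t)).tolist()) for r in spot_point(n,t)])
cv2.imwrite('pics/s18b.png',np.hstack([cv2.resize(p['color'][100:300,160:380],(400,364)),cv2.resize(t['color'][100:320,170:470],(400,364))]))"
```

```text
{'clock': 31.7, 'eef_pos': [413.46, -30.548, 327.218], 'eef_rot': [3.14, -0.0, 1.738], 'wrist_force': [0.138, -0.376, 0.007], 'moment': [0.032, -0.152, -0.032], 'finger_gap': 61.131, 'finger_force': 0.0}
[(0.65, [417.0, -200.0, 3.0]), (0.84, [414.0, -158.0, 130.0])] pot [(0.65, [583.0, -183.0, 22.0]), (0.52, [526.0, -204.0, 20.0]), (0.51, [529.0, -277.0, 20.0])]
[(0.63, [420.0, -201.0, 1.0]), (0.69, [414.0, -160.0, 128.0])] pot [(0.89, [533.0, -198.0, 21.0]), (0.53, [526.0, -274.0, 20.0]), (0.49, [583.0, -181.0, 21.0])]
bin [(0.92, [323.0, 271.0, 50.0]), (0.15, [587.0, -212.0, -2.0])]
mat [(0.38, [578.0, -183.0, 26.0])]
tin [(0.92, [590.0, -212.0, -2.0])]
organiser [(0.8, [616.0, 200.0, -2.0]), (0.2, [772.0, 32.0, 3.0])]
onion_bin []
potato_1 [(0.7, [528.0, -277.0, 27.0]), (0.68, [529.0, -202.0, 21.0]), (0.68, [772.0, 251.0, 21.0]), (0.65, [576.0, -183.0, 29.0]), (0.57, [780.0, 159.0, 18.0])]
```

View pics/s18b.png

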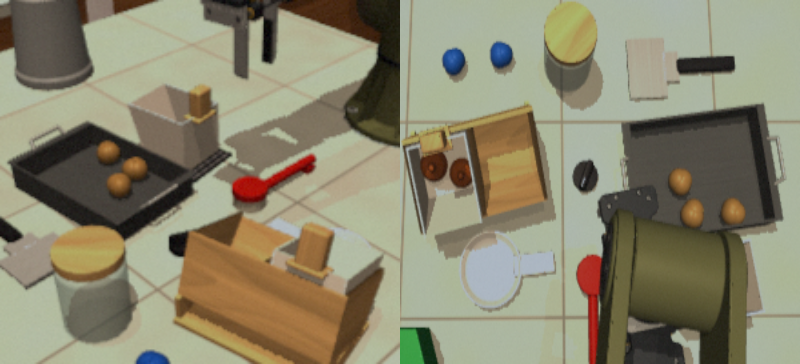

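The bin stands upright on the mat at about (419,−202), within ~6 mm of the mat's middle. The three potatoes are in the tin, and the organiser and onion bin haven't moved. Handing in.

```bash
python3 -c "
from cell import *
print(sign_off())"
```

```text
the job is handed in; nothing more can be done
None
```

The job is handed in: all three potatoes are in the tin, and the empty bin stands upright and released on the mat, about 6 mm from its middle; the organiser and onion bin are where they were, and the arm finished at about 32 s of the 59 s allowed.

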